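Set the preset timer by its click wheel and start it

ROBOT

A 7-joint arm with a two-finger parallel gripper is mounted at the origin on a cart in front of the work surface, level with it; the furniture and walls round the work are solid. World frame = base frame: x ahead of the robot, y to its left, z up, the work surface at z = 0. Lengths are in m, angles in rad, forces in N, time in s.
With the tool pointing down it reaches from about 0.4 to 0.85 m from the base axis. Payload 10.4 kg.
Tool frame: the origin (TCP) lies on the centre line of the jaws, within the pads' length; the fingertips stand 11 mm ahead of it and the grasp point (between the pads) lies 8 mm behind it; z points along the fingers, y is the line along which they close (so a half turn about z gives the same grasp; the last joint's range is limited). The gripper opens to 87 mm and grips with 3 to 60 N. Pads are 19 mm wide; open, the fingers measure 117 mm over their backs; the gripper's body (75 mm by 190 mm) begins 51 mm behind the grasp point.
Start: joints at [1.32, 0.332, -0.065, 1.46, 0.022, 1.35, -0.088], TCP at [0.141, -0.609, 0.234] pointing down, gripper open.
Joint ranges: [-2.6, 2.6], [-0.5, 2.12], [-1.47, 1.34], [0.16, 2.42], [-1.27, 4.41], [0.06, 2.06], [-2.6, 2.6]. Speed limits (rad/s): [2.22, 2.22, 2.79, 2.79, 3.14, 3.14, 3.14].

INTERFACE

Orientations are given as a unit quaternion [x, y, z, w].
In Python, from bench import r gives the robot as it stands.
- The arm moves only by the shell command python3 -m pendant 'ROWS' [OPENING] [FORCE]. ROWS is JSON, a list of rows, each a list of 4 numbers: the shift along the tool's x, y, z in m, then the turn about the tool's z in rad. A call has 1 to 8 rows; each row shifts and turns the commanded pose from where the row before left it, along the tool's axes as they then stand; what a row does not reach is not made up. A row lasts 1/12 s, in which the tool goes at most 41.7 mm and 7.16 degrees, less where a joint would pass 70% of its speed; a pose out of reach is approached as far as the arm can. A call with a gripper value outside its range is refused whole. OPENING is the opening, from 0 (shut) to 1 (fully open), set as the call begins (- or left out, the last holds). The fingers move at their own pace and stop on an object; FORCE is the grip in N (left out, the last holds). Time passes only in rows, so rows that do not move let the fingers close. It gives the time, the measured TCP pose, the force, the opening and the grip force at its end, in the units of the state.
- r.read_state(): the state, without advancing time (a new reading comes with each control period).
- r.camera(name): name is "scene" or "top"; returns a dict with "img" (400x640x3 uint8, red, green, blue), "camera_matrix" (3x3 intrinsics, pixels), "xyz" and "attitude" of the camera in the world. Camera axes: x right, y down, z forward; pixel columns grow to the right and rows downward; lengths in m; the calibration is good to about 2 mm. A picture is of the moment at which its call begins. There is no depth.
- r.close_job(): hands the job in; it is judged then, once.
Trained networks look in the newest picture that a camera, given by its name, has taken for a name from the list of things; names that differ only in an ending like _2 or _b are one class to them, and where a whole thing is asked for, a point or a joint stands for the part that bears it (a point fixed in the world has none). Each returns a list of dicts, best first, with "score" (0 to 1); they miss things now and then, are a little off and sometimes report something else, mostly with a low value. They report only what shows in the picture. A call takes as long as a camera call.
- r.outline_of(thing, camera): "mask" (400x640 bool, what is visible of it) and "bbox" ([centre column, centre row, width, height] in pixels, round what is visible of it).
The state is a dict: "time": time; "joint_positions": joint angles; "joint_vel": joint speeds; "joint_torque": joint torques, N m; "ee_pos": TCP position; "eef_rot": TCP orientation; "ft_force": force on the tool from outside, world axes, zero at the start; "torque": the same for the moment, N m; "width": finger opening in m; "grip_force": force on a finger pad.
Only numpy, scipy, OpenCV 4.12 (cv2) and the standard library are available. Lean on these libraries where they do the work, as an engineer would, in place of code of your own. Each camera call takes 0.05 s, during which the arm holds its last target. There are 200 camera calls.

TASK

Set the white kitchen timer to its red preset: with a fingertip, flick the top of its paddle wheel away from the robot one click at a time, letting the wheel come to rest after each click, until the red paddle stands straight up, and do not go past it. Then press the green button fully down to start the timer and let it go. Only touch the timer: do not lift, shove or tip it, and leave the other things alone.

Things in the scene. Friction and masses are not known exactly. Their poses are not given: they have to be found in the camera images.
- timer: White kitchen timer with a dark display on its front, 130 (x) x 164 (y) x 62 mm high, standing loose on the worktop on four rubber feet, about 1.5 kg. Origin: centre of its underside; its -x side (display) faces roughly towards the robot, its +x side roughly away, +y to its left.
- wheel_axis (a point): Centre of the paddle wheel, on its axle (along the timer's y), 58 mm above the worktop, 38 mm to the timer's +y side; axes as the timer's. Seven coloured paddles 51.4 degrees apart stand round a dark hub (radius 22 mm): 28 mm wide (y), 5 mm thick, each ending in a round bar 8 mm thick, outer edge 48 mm from the axle. The wheel's lower half is inside the housing (top at 62 mm).
- paddle_top (a point): Point on the timer where the top of the upright paddle is when the wheel rests in a click: 48 mm above the axle, 106 mm above the worktop; axes as the timer's. The two neighbouring paddles then end 18 mm lower, 38 mm before and behind. To click once, sweep a fingertip (under 35 mm long in the sweep) level along the timer's +x, its end 10 to 15 mm below this point, from 45 mm before to 48 mm past it.
- wheel (a joint): Angle of the paddle wheel, rad; grows as its top moves in the timer's +x. One click is 0.898. 0: white paddle up, 0.898: blue, 1.795: green, 2.693: yellow, 3.590: red, the wanted setting (past it: black, grey). Starts 2 to 4 clicks before red. A sprung ball holds each click (2 to 3 N at the paddle's tip to leave it); pushed past half-way it snaps on to the next by itself.
- start_top (a point): Centre of the top of the round green push button, 32 mm across, on the timer's top 80 mm to the -y side of the wheel, facing up.
- start (a joint): Travel of the green button, m: 0 up, 0.008 fully down (about 4 N); it springs back up.
- salt_shaker: Salt shaker, grey cap, 44 mm across, 90 mm high, beside the timer; leave alone. Origin under its centre.
- lemon: Yellow lemon, 83 x 58 x 58 mm, beside the timer; leave alone. Origin under its centre.
- garlic: Garlic bulb, 56 mm; leave alone. Origin under its centre.
- spice_jar: Spice jar with red cap, 45 mm across, 106 mm high; leave alone. Origin under its centre.
- teaspoon: Teaspoon, 134 mm long, lying flat; leave alone. Origin under its centre.
- espresso_cup: White espresso cup, 64 x 91 x 50 mm; leave alone. Origin under its centre.

How it is judged:
By the outcome, as a careful person would: the job done as asked, in the order asked, and still so for the second after the job is handed in, with the robot touching nothing.
It also fails if it takes over 64 s, if anything falls off the work surface, if the arm or the gripper's body presses on something with over 40 N, if the wrist force passes 120 N, or if a joint passes its speed limit or range.

## Working session

There is one attempt and no reset: what is moved stays moved. The work goes in short steps, Python scripts to look and compute and a shell command to move; the robot and the scene stay as the last step left them, time stands still between calls to the robot, and variables do not carry over. Pictures are saved under pics/ and viewed, at most 10 in all, crops included, and the job is handed in when it is done.

```bash
mkdir -p pics; ls
python3 - <<'E'
from bench import r
import cv2, numpy as np
s=r.read_state(); print(s['time'],s['ee_pos'],s['eef_rot'],s['width'])
for n in ('scene','top'):
    c=r.camera(n); cv2.imwrite(f'pics/{n}0.png',c['img'][:,:,::-1])
    print(n,c['camera_matrix'],c['xyz'],c['attitude'])
    for t in ('timer','wheel','start_top','salt_shaker','lemon','spice_jar'):
        for o in r.outline_of(t,n)[:2]: print(t,round(o['score'],2),np.round(o['bbox'],1))
E
```

```text
pics
0.0 [ 0.14102339 -0.60849385  0.23275855] [ 9.93518841e-01  1.13665330e-01 -1.35113056e-04 -6.97540967e-04] 0.08679618330274153
scene [[472.83809126   0.         322.82000368]
 [  0.         472.83809126 197.51198874]
 [  0.           0.           1.        ]] [-0.11779142  0.95681446  1.03441158] [-0.22898392  0.87872783 -0.40345159  0.11238583]
timer 0.63 [338.8 208.2  60.5  55.7]
wheel 0.61 [332.8 202.9  27.8  21.2]
salt_shaker 0.61 [309.4 235.7  15.6  30.7]
lemon 0.71 [371.2 181.2  15.7  14.7]
lemon 0.29 [336.9 206.6  58.1  53.1]
spice_jar 0.69 [364.4 130.2  14.1  29.3]
spice_jar 0.55 [349.6 190.1  12.7   8.1]
top [[477.13696108   0.         308.43482022]
 [  0.         477.13696108 199.96628638]
 [  0.           0.           1.        ]] [ 0.22327928 -0.01297055  1.88401901] [ 0.71412021 -0.69775275  0.03279864 -0.04580037]
timer 0.89 [328.1 206.7  46.5  45.3]
timer 0.7 [435.9 179.4  18.7  12.6]
wheel 0.53 [318.5 203.   11.3  25.4]
salt_shaker 0.54 [286.  198.8  10.3   8. ]
lemon 0.62 [372.  213.9  21.7  19.1]
lemon 0.54 [438.1 220.1  31.1   6. ]
spice_jar 0.56 [436.1 181.5  17.9  11.2]
```

Run:
```python
import cv2, numpy as np
a=cv2.imread('pics/scene0.png')[150:270,270:430]; b=cv2.imread('pics/top0.png')[150:270,250:450]
cv2.imwrite('pics/a.png',cv2.resize(a,None,fx=5,fy=5,interpolation=2)); cv2.imwrite('pics/b.png',cv2.resize(b,None,fx=4,fy=4,interpolation=2))
```

```text
(no output)
```

View pics/a.png

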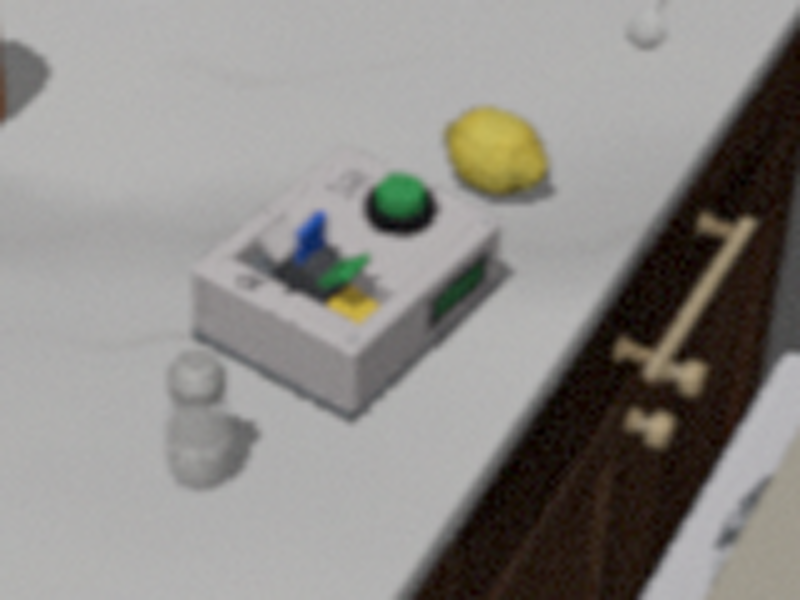

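View pics/b.png

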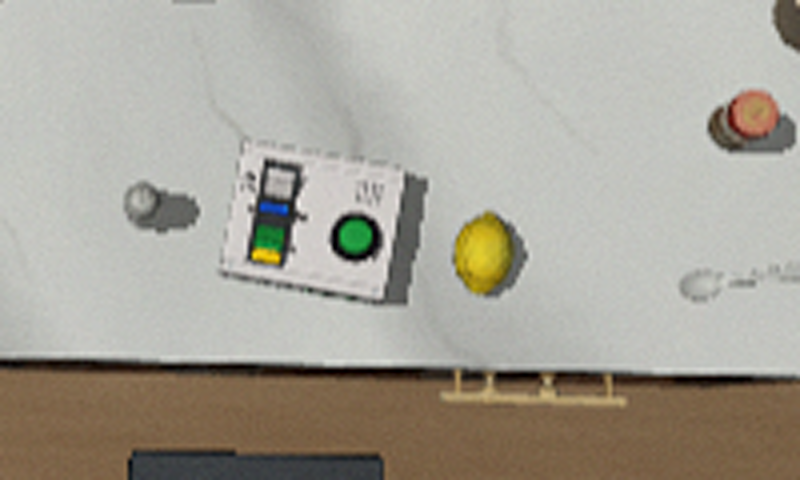

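View pics/top0.png

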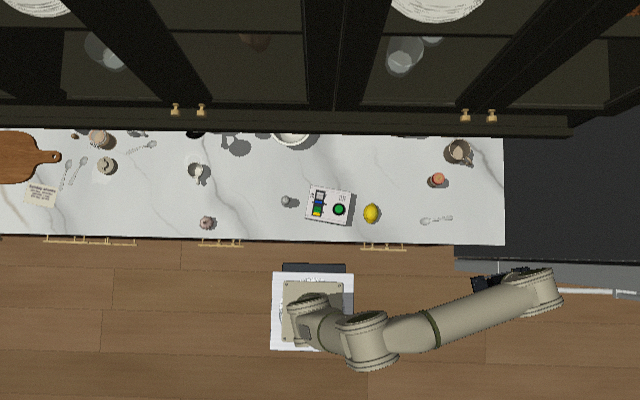

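```bash
cat > h.py <<'E'
from bench import r
import cv2, numpy as np
from scipy.spatial.transform import Rotation as R
def proj(c,P):
    q=(np.asarray(P)-c['xyz'])@R.from_quat(c['attitude']).as_matrix()
    return (q/q[:,2:])[:,:]@np.array(c['camera_matrix']).T[:,:2]
def ray(c,uv,z):
    K=np.array(c['camera_matrix']); d=R.from_quat(c['attitude']).as_matrix()@np.linalg.solve(K,[*uv,1])
    return c['xyz']+d*(z-c['xyz'][2])/d[2]
def blob(img,cond,box):
    h=cv2.cvtColor(img,cv2.COLOR_RGB2HSV).astype(int); m=cond(h[...,0],h[...,1],h[...,2])
    z=np.zeros_like(m); x0,x1,y0,y1=box; z[y0:y1,x0:x1]=1; m&=z
    n,l,s,ce=cv2.connectedComponentsWithStats(m.astype(np.uint8))
    return [(s[i,4],ce[i].round(1)) for i in range(1,n) if s[i,4]>5]
E
python3 - <<'E'
from h import *
from scipy.optimize import minimize
C={};M={}
for n in('scene','top'):
    C[n]=r.camera(n); M[n]=r.outline_of('timer',n)[0]['mask']
    u=[]
S=4
def cost(p,names=('scene','top')):
    x,y,a=p; t=0
    L=np.array([[i*.065,j*.082,k] for i in(-1,1) for j in(-1,1) for k in(.004,.062)])
    P=L@R.from_euler('z',a).as_matrix().T+[x,y,0]
    for n in names:
        m=M[n].astype(np.float32); big=cv2.resize(m[140:270,260:400],None,fx=S,fy=S,interpolation=1)>.5
        im=np.zeros(big.shape,np.uint8); uv=(proj(C[n],P)+.5-[260,140])*S-.5
        cv2.fillConvexPoly(im,cv2.convexHull(np.round(uv*16).astype(np.int32)),1,shift=4)
        t+=1-(big&(im>0)).sum()/(big|(im>0)).sum()
    return t
g=ray(C['top'],(326,206),.06); print(g)
for names in(('scene','top'),('top',),('scene',)):
    best=min((minimize(cost,[g[0],g[1],a0],args=(names,),method='Nelder-Mead',options=dict(initial_simplex=[[g[0],g[1],a0],[g[0]+.03,g[1],a0],[g[0],g[1]+.03,a0],[g[0],g[1],a0+.2]])) for a0 in(-.4,-.2,0,.2)),key=lambda o:o.fun)
    p=best.x; print(names,p.round(4),round(best.fun,3))
    A=R.from_euler('z',p[2]).as_matrix()
    for nm,l in(('start',[0,-.042,.07]),('padtop',[0,.038,.106]),('wheel',[0,.038,.058])):
        w=A@l+[p[0],p[1],0]; print(nm,w.round(4),[proj(C[n],[w])[0].round(1) for n in C])
for n,b in(('scene',(300,380,170,230)),('top',(300,355,180,230))):
    print(n,'green',blob(C[n]['img'],lambda h,s,v:(h>50)&(h<85)&(s>100)&(v>60),b),'blue',blob(C[n]['img'],lambda h,s,v:(h>105)&(h<130)&(s>100),b))
E
```

```text
[ 0.40479168 -0.0449076   0.06      ]
('scene', 'top') [ 0.4109 -0.0504 -0.1483] 0.095
start [ 0.4047 -0.0919  0.07  ] [array([346.2, 189.2]), array([338.4, 206. ])]
padtop [ 0.4165 -0.0128  0.106 ] [array([331.1, 193.3]), array([317.7, 201.5])]
wheel [ 0.4165 -0.0128  0.058 ] [array([331.1, 205.1]), array([317.7, 202.8])]
('top',) [ 0.4117 -0.051  -0.1464] 0.041
start [ 0.4056 -0.0926  0.07  ] [array([346.1, 189. ]), array([338.5, 205.8])]
padtop [ 0.4172 -0.0134  0.106 ] [array([331. , 193.1]), array([317.9, 201.3])]
wheel [ 0.4172 -0.0134  0.058 ] [array([331. , 204.9]), array([317.9, 202.6])]
('scene',) [ 0.4093 -0.0497 -0.1474] 0.046
start [ 0.4031 -0.0913  0.07  ] [array([346.6, 189.4]), array([338.2, 206.5])]
padtop [ 0.4148 -0.0121  0.106 ] [array([331.4, 193.6]), array([317.5, 201.9])]
wheel [ 0.4148 -0.0121  0.058 ] [array([331.5, 205.4]), array([317.5, 203.3])]
scene green [(np.int32(64), array([349.6, 188.8])), (np.int32(27), array([337.7, 204.3])), (np.int32(7), array([360.7, 207.7]))] blue [(np.int32(36), array([331.6, 197.6]))]
top green [(np.int32(56), array([338.4, 208.6])), (np.int32(41), array([316.8, 208.8]))] blue [(np.int32(20), array([317.8, 201.6]))]
```

```bash
cat >> h.py <<'E'
PT=np.array([.4165,-.0128]); YAW=-.148
def tl(p):  # world -> timer axes about paddle_top (x,y mm, z mm of fingertip)
    q=R.from_euler('z',-YAW).apply([p[0]-PT[0],p[1]-PT[1],p[2]]); return (q*1000).round(1)
def where():
    s=r.read_state(); x=R.from_quat(s['eef_rot']).as_matrix()
    print('t',round(s['time'],2),'tcp',s['ee_pos'].round(4) if hasattr(s['ee_pos'],'round') else s['ee_pos'],'timer xy, tip z',tl(np.array(s['ee_pos'])-[0,0,.011]),'yaw err',round(np.arctan2(x[1,0],x[0,0])-YAW,3),'F',np.round(s['ft_force'],1),'z',x[:,2].round(3))
E
python3 -m pendant '[[0.03,0,0,0.094],[0.03,0,0,0.094],[0.03,0,0,0.094],[0.03,0,0,0.094],[0.03,-0.02,0,0],[0.03,-0.03,0,0],[0.02,-0.03,0,0],[0,-0.03,0,0]]' 0 20
python3 - <<'E'
from h import *
where()
from scipy.optimize import least_squares
C={n:r.camera(n) for n in('scene','top')}
o={'scene':(349.6,188.8),'top':(338.4,208.6)}
s=least_squares(lambda P:np.concatenate([proj(C[n],[P])[0]-o[n] for n in C]),[.4,-.09,.07])
print(s.x.round(4),s.fun.round(2),tl(s.x))
E
```

```text
time: 1.57
ee_pos: [0.3598, -0.4992, 0.2328]
eef_rot: [0.997, -0.071, 0.001, -0.001]
ft_force: [0.1, -0.3, 0.5]
width: 0.0415
grip_force: 0.0
t 1.57 tcp [ 0.3598 -0.4992  0.2328] timer xy, tip z [  15.6 -489.4  221.8] yaw err 0.005 F [ 0.1 -0.3  0.5] z [ 0.002  0.001 -1.   ]
[ 0.3935 -0.0923  0.0757] [-0.2  -0.02  0.09  0.22] [-11.  -82.   75.7]
```

```bash
python3 -m pendant '[[0,-0.035,0,0],[0,-0.035,0,0],[0,-0.035,0,0],[0,-0.035,0,0],[0,-0.035,0,0],[0,-0.035,0,0],[0,-0.035,0,0],[0,-0.035,0,0]]' | head -2
python3 -m pendant '[[0,-0.03,0,0],[0,-0.03,0,0],[0,-0.03,0,0],[-0.01,-0.03,0.01,0],[-0.02,-0.03,0.02,0],[-0.02,-0.03,0.02,0],[-0.01,-0.02,0.02,0],[0,0,0,0]]' | head -2
python3 -c "from h import *; where()"
```

```text
time: 2.33
ee_pos: [0.396, -0.2239, 0.2338]
time: 3.0
ee_pos: [0.3635, -0.0154, 0.1608]
t 3.0 tcp [ 0.3635 -0.0154  0.1608] timer xy, tip z [-52.  -10.4 149.8] yaw err 0.004 F [-0.3  0.9  0. ] z [-0.004 -0.    -1.   ]
```

```bash
python3 -m pendant '[[0.005,-0.01,0.01,0],[0,0,0.015,0],[0,0,0.015,0],[0,0,0.01,0],[0,0,0.006,0],[0,0,0,0],[0,0,0,0],[0,0,0,0]]' | head -3
python3 - <<'E'
from h import *
where()
c=r.camera('scene'); cv2.imwrite('pics/c.png',cv2.resize(c['img'][150:270,270:430,::-1],None,fx=5,fy=5,interpolation=2))
E
```

```text
time: 3.67
ee_pos: [0.3733, -0.0094, 0.1082]
eef_rot: [0.997, -0.074, 0.001, 0.0]
t 3.67 tcp [ 0.3733 -0.0094  0.1082] timer xy, tip z [-43.2  -3.   97.2] yaw err -0.0 F [ 0.9 -0.1 -0.7] z [ 0.001 -0.    -1.   ]
```

View pics/c.png

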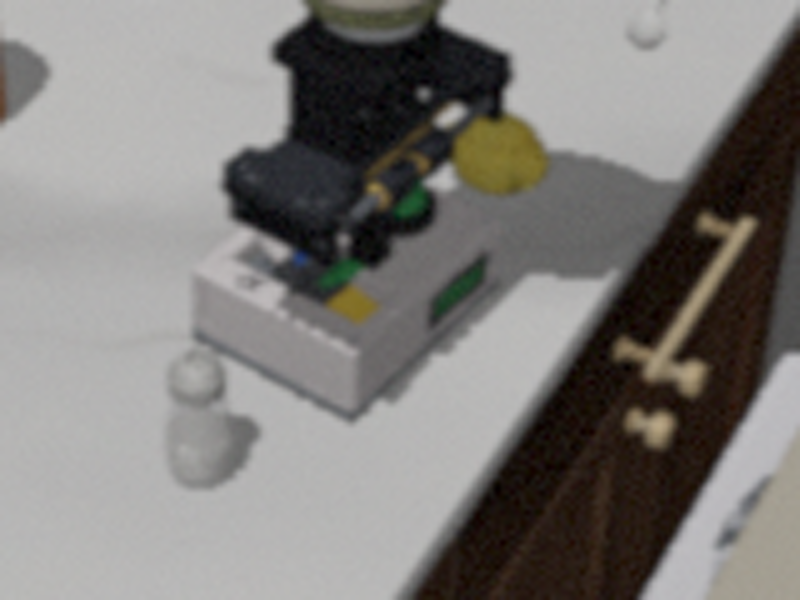

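The fingertip hangs over the front of the wheel (crop pixel ~370,245), with the green paddle at (340,272) just below and in front, and the blue paddle (300,258) behind it. The geometry fits, so I'll do the first click.

```bash
python3 -m pendant '[[0,-0.003,0.004,0],[0,0,0,0],[0.01,0,0,0],[0.012,0,0,0],[0.012,0,0,0],[0.012,0,0,0],[0.012,0,0,0],[0.012,0,0,0]]' | sed -n '1,4p'
python3 -c "from h import *; where()"
python3 -m pendant '[[0.012,0,0,0],[0.01,0,0,0],[0,0,0,0],[0,0,0,0],[0,0,0,0]]' | sed -n '1,4p'
python3 -c "from h import *; where()"
```

```text
time: 4.38
ee_pos: [0.443, -0.0166, 0.1035]
eef_rot: [0.997, -0.074, -0.0, 0.0]
ft_force: [0.5, 0.0, -0.8]
t 4.38 tcp [ 0.443  -0.0166  0.1035] timer xy, tip z [26.8  0.1 92.5] yaw err -0.0 F [ 0.5  0.  -0.8] z [-0. -0. -1.]
time: 4.8
ee_pos: [0.4636, -0.0196, 0.1034]
eef_rot: [0.997, -0.074, -0.0, 0.0]
ft_force: [0.1, 0.9, -0.3]
t 4.8 tcp [ 0.4636 -0.0196  0.1034] timer xy, tip z [47.6  0.2 92.4] yaw err 0.0 F [ 0.1  0.9 -0.3] z [-0.001  0.    -1.   ]
```

Lift and check the wheel.

```bash
python3 -m pendant '[[0,0,-0.015,0],[0,0,-0.025,0],[0,0,-0.01,0],[-0.02,0,0,0],[-0.03,0,0,0],[-0.03,0,0,0],[-0.012,0,0,0],[0,0,0,0]]' | sed -n '1,4p'
python3 -m pendant '[[0,0,0,0],[0,0,0,0]]' | sed -n '1,2p'
python3 - <<'E'
from h import *
where()
a=r.camera('scene');b=r.camera('top'); f=lambda i:cv2.resize(i[:,:,::-1],(400,400),interpolation=2)
cv2.imwrite('pics/d.png',np.hstack([f(a['img'][180:230,310:360]),f(b['img'][180:230,300:350])]))
E
```

```text
time: 5.47
ee_pos: [0.3707, -0.0064, 0.1533]
eef_rot: [0.997, -0.074, -0.0, 0.001]
ft_force: [-0.2, -0.5, 0.4]
time: 5.63
ee_pos: [0.3739, -0.0064, 0.1538]
t 5.63 tcp [ 0.3739 -0.0064  0.1538] timer xy, tip z [-4.310e+01  1.000e-01  1.428e+02] yaw err -0.0 F [ 0.   1.2 -0.4] z [ 0.001 -0.    -1.   ]
```

View pics/d.png

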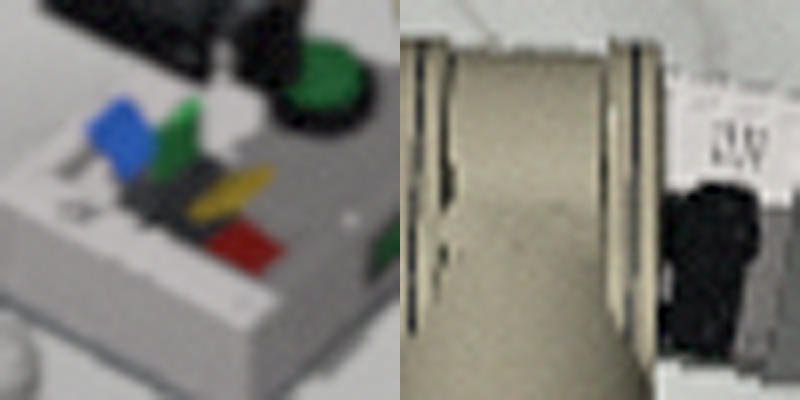

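One click is done: in the left half green (180,135) stands upright, blue (120,135) has gone behind, yellow (235,195) is next and red (245,245) follows. Second click, same path.

```bash
python3 -m pendant '[[0,0,0.02,0],[0,0,0.02,0],[0,0,0.01,0],[0,0,0,0],[0,0,0,0],[0.01,0,0,0],[0.012,0,0,0],[0.012,0,0,0]]' | sed -n '1,4p'
python3 -m pendant '[[0.012,0,0,0],[0.012,0,0,0],[0.012,0,0,0],[0.012,0,0,0],[0.01,0,0,0],[0,0,0,0],[0,0,0,0],[0,0,0,0]]' | sed -n '1,4p'
python3 -c "from h import *; where()"
python3 -m pendant '[[0,0,-0.015,0],[0,0,-0.025,0],[0,0,-0.01,0],[-0.02,0,0,0],[-0.03,0,0,0],[-0.03,0,0,0],[-0.012,0,0,0],[0,0,0,0]]' | sed -n '1,2p'
python3 -m pendant '[[0,0,0,0],[0,0,0,0]]' | sed -n '1,2p'
python3 - <<'E'
from h import *
where()
a=r.camera('scene'); f=lambda i:cv2.resize(i[:,:,::-1],(400,400),interpolation=2)
cv2.imwrite('pics/e.png',f(a['img'][180:230,310:360]))
E
```

```text
time: 6.4
ee_pos: [0.4079, -0.0115, 0.1045]
eef_rot: [0.997, -0.074, 0.0, 0.0]
ft_force: [-3.1, 0.3, 1.6]
time: 7.07
ee_pos: [0.4638, -0.0198, 0.1037]
eef_rot: [0.997, -0.074, -0.0, 0.0]
ft_force: [0.4, -0.0, 0.3]
t 7.07 tcp [ 0.4638 -0.0198  0.1037] timer xy, tip z [47.8  0.1 92.7] yaw err -0.0 F [ 0.4 -0.   0.3] z [-0. -0. -1.]
time: 7.73
ee_pos: [0.3708, -0.0064, 0.1533]
time: 7.9
ee_pos: [0.3739, -0.0064, 0.1538]
t 7.9 tcp [ 0.3739 -0.0064  0.1538] timer xy, tip z [-43.1   0.  142.8] yaw err -0.0 F [-0.1 -0.3  0. ] z [ 0.001 -0.    -1.   ]
```

View pics/e.png

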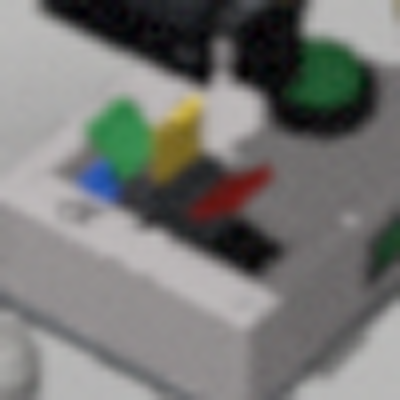

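Yellow (180,140) now stands upright and red (235,195) is next. The timer hasn't moved. Third and last click.

```bash
python3 -m pendant '[[0,0,0.02,0],[0,0,0.02,0],[0,0,0.01,0],[0,0,0,0],[0,0,0,0],[0.01,0,0,0],[0.012,0,0,0],[0.012,0,0,0]]' | sed -n '1,4p'
python3 -m pendant '[[0.012,0,0,0],[0.012,0,0,0],[0.012,0,0,0],[0.012,0,0,0],[0.01,0,0,0],[0,0,0,0],[0,0,0,0],[0,0,0,0]]' | sed -n '1,4p'
python3 -m pendant '[[0,0,-0.015,0],[0,0,-0.025,0],[0,0,-0.01,0],[-0.02,0.01,0,0],[-0.03,0.02,0,0],[-0.01,0.03,0,0],[0,0.02,0,0],[0,0,0,0]]' | sed -n '1,2p'
python3 -m pendant '[[0,0,0,0],[0,0,0,0]]' | sed -n '1,2p'
python3 - <<'E'
from h import *
where()
a=r.camera('scene'); b=r.camera('top'); f=lambda i:cv2.resize(i[:,:,::-1],(400,400),interpolation=2)
cv2.imwrite('pics/f.png',np.hstack([f(a['img'][180:230,310:360]),f(b['img'][180:230,300:350])]))
E
```

```text
time: 8.62
ee_pos: [0.408, -0.0115, 0.1045]
eef_rot: [0.997, -0.074, 0.001, 0.0]
ft_force: [-2.6, -0.6, 1.3]
time: 9.28
ee_pos: [0.4638, -0.0198, 0.1037]
eef_rot: [0.997, -0.074, -0.0, 0.0]
ft_force: [0.1, -0.1, 0.7]
time: 9.95
ee_pos: [0.3914, -0.0938, 0.1536]
time: 10.12
ee_pos: [0.3931, -0.0895, 0.1536]
t 10.12 tcp [ 0.3931 -0.0895  0.1536] timer xy, tip z [-11.8 -79.3 142.6] yaw err 0.0 F [-0.2 -0.3  0.9] z [ 0. -0. -1.]
```

View pics/f.png

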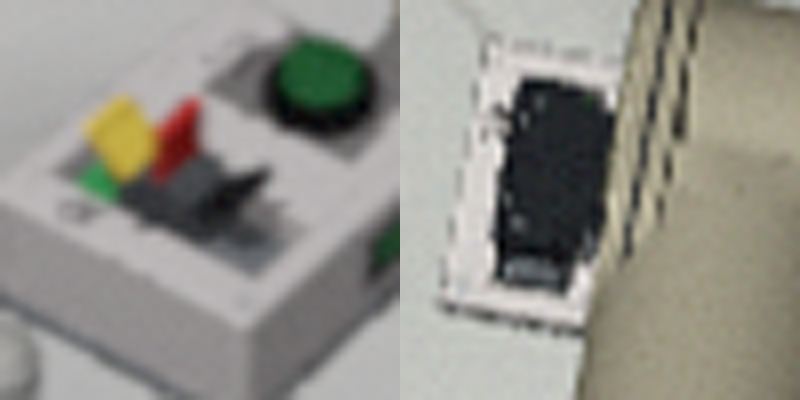

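Red (180,140) is upright with yellow behind it, and the button (320,70) is clear. Now I'll press it, watching the force.

```bash
python3 -m pendant '[[0.001,0.001,0.02,0],[0,0,0.02,0],[0,0,0.015,0],[0,0,0.005,0],[0,0,0,0],[0,0,0,0]]' | sed -n '1,4p'
python3 -c "from h import *; where()"
python3 -m pendant '[[0,0,0.003,0],[0,0,0.003,0],[0,0,0.002,0],[0,0,0,0],[0,0,0,0]]' | sed -n '1,4p'
python3 -c "from h import *; where()"
```

```text
time: 10.72
ee_pos: [0.394, -0.0907, 0.094]
eef_rot: [0.997, -0.074, -0.0, -0.0]
ft_force: [-1.2, 0.8, 1.7]
t 10.72 tcp [ 0.394  -0.0907  0.094 ] timer xy, tip z [-10.7 -80.3  83. ] yaw err 0.001 F [-1.2  0.8  1.7] z [-0.  0. -1.]
time: 11.13
ee_pos: [0.3951, -0.0912, 0.0885]
eef_rot: [0.997, -0.074, 0.001, 0.001]
ft_force: [-14.9, 6.1, 42.4]
t 11.13 tcp [ 0.3951 -0.0912  0.0885] timer xy, tip z [ -9.7 -80.7  77.5] yaw err -0.0 F [-14.9   6.1  42.4] z [ 0.001 -0.001 -1.   ]
```

```bash
python3 -m pendant '[[0,0,-0.004,0],[0,0,0,0]]' | sed -n '1,4p'
python3 - <<'E'
from h import *
where()
a=r.camera('scene'); f=lambda i:cv2.resize(i[:,:,::-1],(560,560),interpolation=2)
cv2.imwrite('pics/g.png',f(a['img'][150:230,300:380]))
E
```

```text
time: 11.3
ee_pos: [0.395, -0.0913, 0.091]
eef_rot: [0.997, -0.074, 0.001, 0.0]
ft_force: [0.6, 1.9, 2.7]
t 11.3 tcp [ 0.395  -0.0913  0.091 ] timer xy, tip z [ -9.7 -80.8  80. ] yaw err -0.0 F [0.6 1.9 2.7] z [ 0.002 -0.001 -1.   ]
```

View pics/g.png

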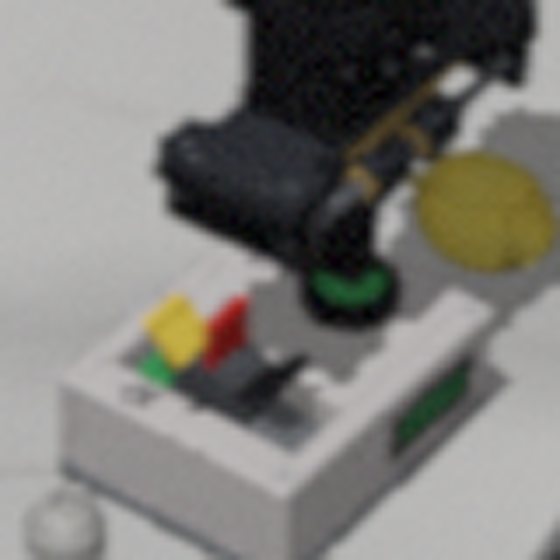

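```bash
for i in 1; do :; done
python3 -m pendant '[[0,0,0.001,0],[0,0,0,0],[0,0,0,0]]' >/dev/null; python3 -c "from h import *; where()"
python3 -m pendant '[[0,0,0.001,0],[0,0,0,0],[0,0,0,0]]' >/dev/null; python3 -c "from h import *; where()"
python3 -m pendant '[[0,0,0.0005,0],[0,0,0,0],[0,0,0,0]]' >/dev/null; python3 -c "from h import *; where()"
```

```text
t 11.6 tcp [ 0.395  -0.0913  0.0893] timer xy, tip z [ -9.7 -80.8  78.3] yaw err -0.0 F [ 0.1  2.8 10.8] z [ 0.002 -0.001 -1.   ]
t 11.85 tcp [ 0.3951 -0.0913  0.089 ] timer xy, tip z [ -9.6 -80.8  78. ] yaw err -0.0 F [-3.8  2.9 23.2] z [ 0.002 -0.001 -1.   ]
t 12.1 tcp [ 0.3951 -0.0913  0.0889] timer xy, tip z [ -9.5 -80.8  77.9] yaw err -0.0 F [-7.1  3.6 28. ] z [ 0.002 -0.001 -1.   ]
```

```bash
cat > m.py <<'E'
from h import *
where(); a=r.camera('scene'); F=[]
print('F',np.round(r.read_state()['ft_force'],1), blob(a['img'],lambda h,s,v:(h>50)&(h<85)&(s>90)&(v>40),(340,362,175,200)))
import sys; cv2.imwrite(f'pics/m{sys.argv[1]}.png',a['img'][:,:,::-1])
E
python3 m.py 1
python3 -m pendant '[[0,0,-0.0035,0],[0,0,0,0],[0,0,0,0]]' >/dev/null; python3 m.py 2
python3 -m pendant '[[0,0,-0.002,0],[0,0,0,0],[0,0,0,0]]' >/dev/null; python3 m.py 3
python3 -m pendant '[[0,0,-0.002,0],[0,0,0,0],[0,0,0,0]]' >/dev/null; python3 m.py 4
python3 -m pendant '[[0,0,-0.002,0],[0,0,0,0],[0,0,0,0]]' >/dev/null; python3 m.py 5
python3 -m pendant '[[0,0,-0.003,0],[0,0,0,0],[0,0,0,0]]' >/dev/null; python3 m.py 6
python3 -m pendant '[[0,0,-0.010,0],[0,0,-0.02,0],[0,0,-0.02,0],[0,0,0,0],[0,0,0,0]]' >/dev/null; python3 m.py 7
python3 - <<'E'
import cv2,numpy as np
f=lambda i:cv2.resize(cv2.imread(f'pics/{i}.png')[170:205,330:365],(262,262),interpolation=2)
cv2.imwrite('pics/h.png',np.vstack([np.hstack([f('m1'),f('m3'),f('m5')]),np.hstack([f('m6'),f('m7'),f('scene0')])]))
E
```

```text
t 12.1 tcp [ 0.3951 -0.0913  0.0889] timer xy, tip z [ -9.5 -80.8  77.9] yaw err -0.0 F [-7.1  3.6 28. ] z [ 0.002 -0.001 -1.   ]
F [-7.   3.7 28.2] [(np.int32(35), array([350.1, 191. ]))]
t 12.4 tcp [ 0.3947 -0.0914  0.0909] timer xy, tip z [-10.  -81.   79.9] yaw err -0.0 F [2.2 0.  3.6] z [ 0.002 -0.    -1.   ]
F [3.1 0.6 3.4] [(np.int32(40), array([349.9, 190.6]))]
t 12.7 tcp [ 0.394  -0.0914  0.0925] timer xy, tip z [-10.7 -81.1  81.5] yaw err -0.0 F [ 1.9 -0.1  2.4] z [ 0. -0. -1.]
F [ 2.4 -0.4  3.5] [(np.int32(43), array([349.9, 190.5]))]
t 13.0 tcp [ 0.3936 -0.0913  0.0944] timer xy, tip z [-11.1 -81.   83.4] yaw err -0.0 F [ 0.7 -0.5  2.5] z [-0.001 -0.    -1.   ]
F [-0.6 -0.2  1.2] [(np.int32(48), array([349.6, 190.2]))]
t 13.3 tcp [ 0.3936 -0.0913  0.0964] timer xy, tip z [-11.1 -81.   85.4] yaw err -0.0 F [ 0.5 -0.3  0.9] z [-0.001 -0.    -1.   ]
F [-0.4  0.7  1.7] [(np.int32(49), array([349.6, 190.2]))]
t 13.6 tcp [ 0.3938 -0.0912  0.0996] timer xy, tip z [-10.8 -80.9  88.6] yaw err -0.0 F [-0.6  0.1  0.7] z [-0. -0. -1.]
F [-0.5  0.5 -1.5] [(np.int32(58), array([349.5, 189.9]))]
t 14.07 tcp [ 0.3946 -0.0915  0.1509] timer xy, tip z [-10.1 -81.  139.9] yaw err -0.0 F [-0.2 -0.3 -0.3] z [ 0.002 -0.001 -1.   ]
F [-0.5 -0.4 -0.5] [(np.int32(69), array([349.7, 189.2]))]
```

View pics/h.png

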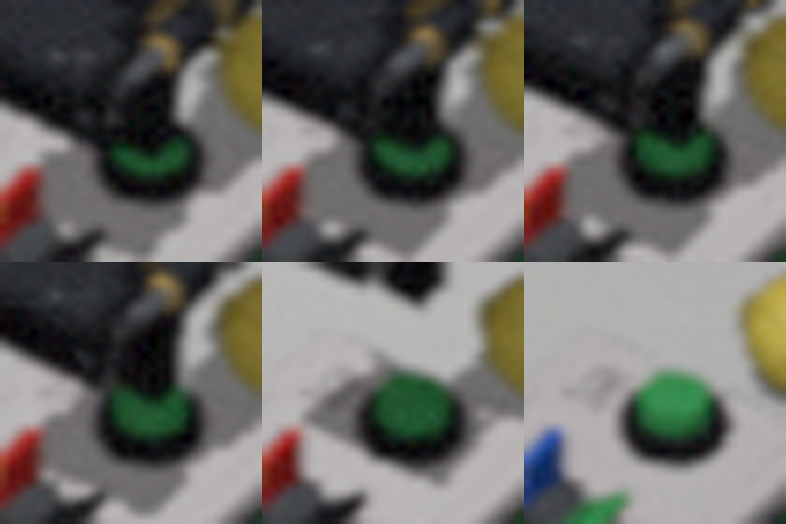

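The six crops show the green cap sinking into its collar at the stop (hard stop at tip z ≈ 78.4 mm). Force then falls steadily as the cap rises, to zero at about 86–88 mm, so the travel was the full 8 mm. Red is still upright at the left edge and the finger is clear, so I'm handing in.

```bash
python3 -m pendant '[[0,0,-0.02,0],[0,0,0,0],[0,0,0,0]]' | head -2
python3 - <<'E'
from h import *
a=r.camera('scene'); print(blob(a['img'],lambda h,s,v:((h<8)|(h>170))&(s>120)&(v>60),(320,345,185,215)))
print(r.close_job())
E
```

```text
time: 14.37
ee_pos: [0.394, -0.0913, 0.1696]
[(np.int32(33), array([331.6, 197.5]))]
the job is handed in; nothing more can be done
None
```

The timer is set to red after three single clicks; the green button was pressed fully down and released, and the job was handed in at about 14 s. The press ran harder than needed, with the fingertip reading 42 N at the button's stop.

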